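Peel the stuck top tray off a stack of parts trays and present it

ROBOT

A 6-joint arm with a two-finger parallel gripper is mounted at the origin on a cart in front of the work surface, level with it; the furniture and walls round the work are solid. World frame = base frame: x ahead of the robot, y to its left, z up, the work surface at z = 0. Lengths are in m, angles in rad, forces in N, time in s.
With the tool pointing down it reaches from about 0.3 to 0.775 m from the base axis. Payload 14.6 kg.
Tool frame: the origin (TCP) lies at the centre of the arm's flange, where the gripper is bolted on; the fingertips stand 199 mm ahead of it and the grasp point (between the pads) lies 180 mm ahead of it; z points along the fingers, y is the line along which they close (so a half turn about z gives the same grasp; the last joint's range is limited). The gripper opens to 94 mm and grips with 3 to 60 N. Pads are 16 mm wide; open, the fingers measure 119 mm over their backs; the gripper's body (75 mm by 177 mm) begins 78 mm behind the grasp point.
Start: joints at [1.283, 0.3, 1.521, -0, 1.321, -0.067], TCP at [0.12, 0.537, 0.405] pointing down, gripper open.
Joint ranges: [-3.03, 3.03], [-0.79, 2.21], [0.23, 2.52], [-1.04, 4.18], [0, 3.07], [-2.55, 2.55]. Speed limits (rad/s): [2.22, 2.22, 2.57, 3.14, 3.14, 3.14].

INTERFACE

Orientations are given as [roll, pitch, yaw] about the fixed x, y, z axes, in that order (R = Rz(yaw) Ry(pitch) Rx(roll)).
In Python, from station import ctrl gives the robot as it stands. The module is installed in compiled form; this text tells all that it offers.
- The arm moves only by the tool servo_tool, never from a script. Its argument "motion" is a list of rows, each a list of 5 numbers: the closure, from 0 (fully open) to 1 (shut), then the shift along the world's x, y, z in cm, then the turn about the world's z in degrees. A call has 1 to 20 rows; each row is the pose to reach, as a shift and turn from the pose commanded when the call began; what a row does not reach only later rows make up. A row lasts 1/8 s, in which the tool goes at most 62.5 mm and 10.7 degrees, less where a joint would pass 70% of its speed; a pose out of reach is approached as far as the arm can. A call with a gripper value outside its range is refused whole. The fingers move at their own pace and stop on an object; "squeeze" is the grip in N (left out, the last holds). Time passes only in rows, so rows that repeat a pose let the fingers close. It gives the time, the measured TCP pose, the force, the opening and the grip force at its end, in the units of the state.
- ctrl.get_obs(): the state, without advancing time (a new reading comes with each control period).
- ctrl.camera(name): name is "side" or "top"; returns a dict with "image" (384x512x3 uint8, red, green, blue), "fx", "fy", "cx", "cy" (pixels), "dist" ([k1, k2, p1, p2, k3] as OpenCV has them; the pictures are not rectified), "camera_from_world" (4x4, takes a point from world to camera coordinates). Camera axes: x right, y up, looking along -z (the intrinsics and any distortion apply to the point x, -y, -z); pixel columns grow to the right and rows downward; lengths in m; the calibration is good to about 2 mm. A picture is of the moment at which its call begins. There is no depth.
- ctrl.hand_in(): hands the job in; it is judged then, once.
The state is a dict: "time_s": time; "qpos": joint angles; "joint_vel": joint speeds; "tau": joint torques, N m; "ee_pos": TCP position; "eef_rot": TCP orientation; "force": force on the tool from outside, world axes, zero at the start; "moment": the same for the moment, N m; "grip_width": finger opening in m; "grip_force": force on a finger pad.
Only numpy, scipy, OpenCV 4.12 (cv2) and the standard library are available. Lean on these libraries where they do the work, as an engineer would, in place of code of your own. Each camera call takes 0.05 s, during which the arm holds its last target. There are 200 camera calls.

TASK

The empty blue parts tray is stuck in the sprung catches of the grey trays below it. Peel it off by its orange corner lug: raise that corner about 3 cm first while the opposite corner still sits down on the grey rim, then lift the tray right out, carry it over the grey square board and finish there still holding it up in the gripper: level, steady, centred over the board and at least 10 cm above it. Leave the grey trays standing where they are and do not disturb the small things around.

Things in the scene. Friction and masses are not known exactly. Their poses are not given: they have to be found in the camera images.
- top_tray: empty blue square tray, 0.12 kg: tub 96 x 96 mm, 19 mm deep, flange 120 x 120 x 3 mm round its top (flange underside 16 mm above the tub's underside). Origin: centre of the tub's underside; x and y along the sides, z up. At the start it sits nested in the grey trays, same yaw, its origin 32 mm above theirs, 1.5 mm play sideways. The orange lug stands on the flange corner (-x, -y).
- lug (a point): centre of the orange lug: an upright plate 12 mm thick along the tray's diagonal (towards the tray's centre), 18 mm across it, 34 mm tall, foot on the flange top 17 mm below this point; at (-53.7, -53.7, 36) mm in the tray's frame. Pinch its thickness (one finger over the tray's inside, one outside) or its width.
- far_corner (a point): underside of the blue flange at the corner opposite the lug, (60, 60, 16) mm in the tray's frame; it sits on the grey rim at the start and is the point the tray turns about when peeled
- lower_trays: two grey nested trays of nuts, 2 kg, loose on the table: 112 x 112 mm, rim 120 x 120 mm, 48 mm tall; origin: centre of underside. A white sprung catch at the middle of each side snaps over the blue tub and holds it with about 2 N until that side has risen about 5 mm: straight up the tray needs about 9 N with its weight, by the lug corner about 6 to 7 N.
- mat: flat grey square board with a dark edge, 150 x 150 x 4 mm, fixed on the table; origin: centre of its underside
- parts_tin: bystander: round metal tin of screws, 63 mm wide, 26 mm tall; origin at the centre of its underside
- fuse_box: bystander: little red box with a clear lid, 34 x 50 x 19 mm; origin at the centre of its underside
- tape_black: bystander: roll of black tape, 62 mm wide, 19 mm tall; origin at the centre of its underside
- solder_spool: bystander: solder reel, 46 mm wide, 30 mm tall; origin at the centre of its underside

How it is judged:
On the way, in this order (a step that is already met when the one before it is completed fails the run):
1. the lug corner is peeled up by more than 20 mm while the opposite corner is still down on the grey rim (within 10 mm) (z of lug in the frame of lower_trays above 0.088 m and z of far_corner in the frame of lower_trays below 0.058 m), for 0.1 s.
2. the tray is right out of the stack, touching it nowhere (z of far_corner in the frame of lower_trays above 0.07 m and z of top_tray in the frame of lower_trays above 0.06 m and contact force between top_tray and lower_trays below 0.05 N), for 0.1 s.
At the end, for the whole second after the job is handed in: the fingers hold the blue tray, at rest and level within 0.3 rad, its underside more than 95 mm above the table, its centre within 40 mm (seen from above) of the centre of the board; the grey trays stand upright within 30 mm of where they were (height (world z) of each of top_tray, far_corner above 0.095 m and horizontal distance between top_tray and mat below 0.04 m and angle between top_tray's own z axis and vertical below 0.3 rad and linear speed of top_tray below 0.03 m/s and angular speed of top_tray below 0.2 rad/s and contact force between the fingers and top_tray above 1 N and contact force between top_tray and lower_trays below 0.05 N and distance of lower_trays from where it was at the start of the episode below 0.03 m and angle between lower_trays's own z axis and vertical below 0.05 rad); the arm keeps its last pose, push and grip.
It fails at once if the grey trays are lifted, tipped or dragged away (height (world z) of lower_trays above 0.015 m or distance of lower_trays from where it was at the start of the episode above 0.04 m or angle between lower_trays's own z axis and vertical above 0.2 rad).
It fails at once if a bystander is moved by more than 25 mm (distance of any of parts_tin, fuse_box, tape_black, solder_spool from where it was at the start of the episode above 0.025 m).
It also fails if it takes over 45 s, if anything falls off the work surface, if the arm or the gripper's body presses on something with over 40 N, if the wrist force passes 120 N, or if a joint passes its speed limit or range.

## Working session

There is one attempt and no reset: what is moved stays moved. The work goes in short steps, Python scripts to look and compute and a tool call to move; the robot and the scene stay as the last step left them, time stands still between calls to the robot, and variables do not carry over. Pictures are saved under pics/ and viewed, at most 10 in all, crops included, and the job is handed in when it is done.

Besides the shell and the picture viewer there is one more tool, called in YAML: its name, and indented under it one key for each argument. servo_tool: Moves the arm, as the interface text tells. Its arguments: {"type":"object","properties":{"motion":{"type":"array","items":{"type":"array","items":{"type":"number"}}},"squeeze":{"type":"number"}},"required":["motion"]}

```bash
mkdir -p pics; cat > h.py <<'E'
import numpy as np, cv2
from station import ctrl
def cam(n):
    c=ctrl.camera(n); c["K"]=np.array([[c["fx"],0,c["cx"]],[0,c["fy"],c["cy"]],[0,0,1.]]); return c
def ray(c,uv):
    p=cv2.undistortPoints(np.array([[uv]],float),c["K"],np.array(c["dist"],float))[0,0]
    T=np.array(c["camera_from_world"]); R=T[:3,:3]
    return -R.T@T[:3,3], R.T@np.array([p[0],-p[1],-1.])
def onz(c,uv,z):
    o,d=ray(c,uv); return o+d*(z-o[2])/d[2]
def proj(c,P):
    T=np.array(c["camera_from_world"]); q=T[:3,:3]@np.array(P)+T[:3,3]; q=q*[1,-1,-1]
    return cv2.projectPoints(q.reshape(1,1,3),np.zeros(3),np.zeros(3),c["K"],np.array(c["dist"],float))[0][0,0]
E
python3 - <<'E'
from h import *
for n in("top","side"):
    c=cam(n); cv2.imwrite(f"pics/{n}0.png",cv2.resize(c["image"][:,:,::-1],(768,576)))
    T=np.array(c["camera_from_world"]); print(n,-T[:3,:3].T@T[:3,3],c["fx"],c["dist"])
print(ctrl.get_obs())
E
```

```text
top [0.36003976 0.06053088 0.97868718] 356.0076622055386 [0.02276019 0.         0.         0.         0.        ]
side [ 0.01753283 -1.24329059  0.66863425] 491.73038174998914 [-0.20463077  0.          0.          0.          0.        ]
{'time_s': 0.1, 'qpos': array([ 1.28337278e+00,  3.00382543e-01,  1.52151469e+00, -1.46581595e-05,
        1.32072725e+00, -6.66083583e-02]), 'joint_vel': array([-0.00063612, -0.00106296, -0.00096282, -0.00019082, -0.00099085,
       -0.00047452]), 'tau': array([ 6.96061888e-04, -5.32648230e+01, -3.53276539e+01,  7.09319953e-02,
        2.35644478e-02, -5.42987198e-05]), 'ee_pos': array([0.12046187, 0.53660895, 0.40416289]), 'eef_rot': array([-3.14056217e+00, -5.45101774e-05,  2.92078107e+00]), 'force': array([-1.29395112,  0.37301502,  0.11599158]), 'moment': array([-0.0199751 ,  0.02868013, -0.00688835]), 'grip_force': 0.0, 'grip_width': 0.09416400695561887}
```

View pics/top0.png

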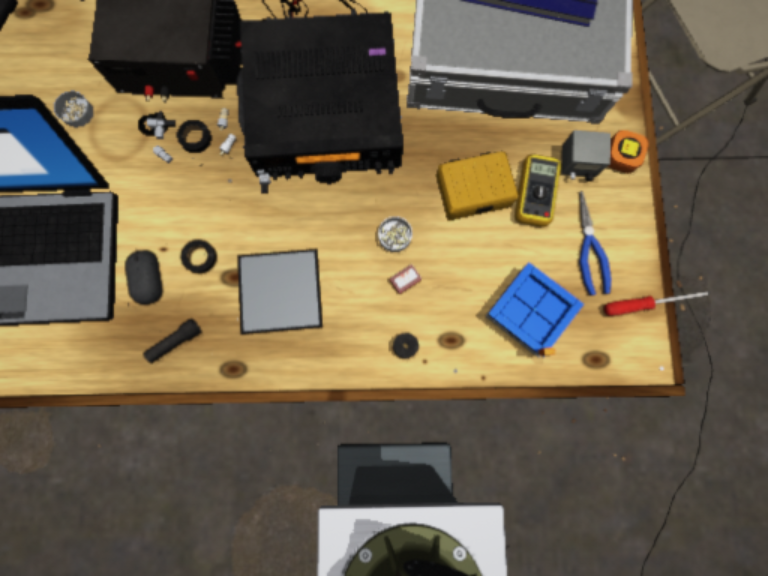

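View pics/side0.png

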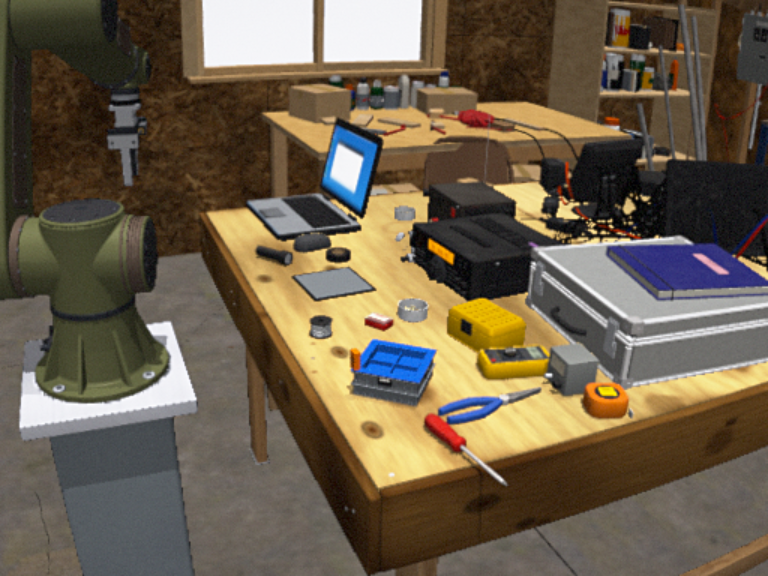

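The top view shows the blue tray centred at (535,309) px with its orange lug at (549,351). The board is at (280,290). The tin, fuse box and spool lie between them. The side view shows the lug at (355,358).

```bash
cat > m.py <<'E'
from h import *
def mask(c,lo,hi,box):
    hsv=cv2.cvtColor(c["image"],cv2.COLOR_RGB2HSV); m=cv2.inRange(hsv,lo,hi)
    k=np.zeros_like(m); x0,x1,y0,y1=[int(v/1.5) for v in box]; k[y0:y1,x0:x1]=255
    m&=k; cs,_=cv2.findContours(m,0,1); return max(cs,key=cv2.contourArea)
def cen(k): M=cv2.moments(k); return M["m10"]/M["m00"],M["m01"]/M["m00"]
E
python3 - <<'E'
from m import *
t=cam("top"); s=cam("side")
b=mask(t,(100,120,60),(125,255,255),(470,595,250,365))
P=np.array([onz(t,p[0],.051)[:2] for p in b],np.float32)
r=cv2.minAreaRect(P); print("tray",r,cv2.boxPoints(r))
g=mask(t,(0,0,60),(180,70,200),(230,330,240,340))
P=np.array([onz(t,p[0],.004)[:2] for p in g],np.float32); r=cv2.minAreaRect(P); print("mat",r)
lt=mask(t,(5,150,120),(22,255,255),(535,565,340,362)); print("lug top px",cen(lt),cv2.contourArea(lt),onz(t,cen(lt),.08))
ls=mask(s,(5,150,120),(20,255,255),(340,365,340,380)); print("lug side px",cen(ls),cv2.boundingRect(ls),cv2.contourArea(ls))
o1,d1=ray(t,cen(lt)); o2,d2=ray(s,cen(ls))
a=np.linalg.lstsq(np.c_[d1,-d2],o2-o1,rcond=None)[0]; print("lug tri",o1+a[0]*d1,o2+a[1]*d2)
im=t["image"][220:250,345:390,::-1]; im2=s["image"][215:280,220:300,::-1]
cv2.imwrite("pics/c.png",np.hstack([cv2.resize(im,(390,520*1//2),interpolation=0),cv2.resize(im2,(320,260),interpolation=0)]))
E
```

```text
tray ((0.48201483488082886, -0.22526928782463074), (0.11943119019269943, 0.12085925787687302), 49.81401443481445) [[ 0.39731666 -0.23189577]
 [ 0.48964757 -0.30988273]
 [ 0.566713   -0.2186428 ]
 [ 0.4743821  -0.14065585]]
mat ((0.5301574468612671, 0.23183760046958923), (0.14284572005271912, 0.14081571996212006), 4.01926326751709)
lug top px (366.12121212121207, 234.1590909090909) 22.0 [ 0.40590569 -0.2353088   0.08      ]
lug side px (236.75907590759073, 238.00660066006597) (233, 232, 7, 15) 50.5
lug tri [ 0.40621907 -0.23733014  0.07385967] [ 0.40726342 -0.23764255  0.07401581]
```

View pics/c.png

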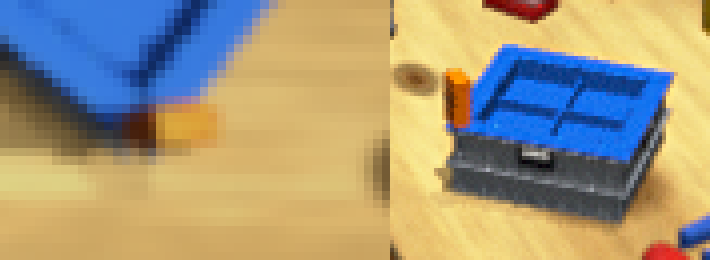

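The crop shows the lug plate standing on the tray's corner nearest the robot, with its bright top just right of a dark side face. I'll pinch its width, so the tray can pivot in the pads while it is peeled.

servo_tool:
  motion:
    - [0.0,5,-3,0,5]
    - [0.0,10,-8,0,10]
    - [0,15,-13,0,17]
    - [0,20,-18,0,17]
    - [0,24,-24,0,17]
    - [0,28,-30,0,17]
    - [0,28.6,-36,0,17]
    - [0,28.6,-42,0,17]
    - [0,28.6,-48,0,17]
    - [0,28.6,-54,0,17]
    - [0,28.6,-60,-2,17]
    - [0,28.6,-66,-4,17]
    - [0,28.6,-72,-6,17]
    - [0,28.6,-76,-7,17]
    - [0,28.6,-77,-7.5,17]
    - [0,28.6,-77,-7.5,17]
    - [0,28.6,-77,-7.5,17]
    - [0,28.6,-77,-7.5,17]
  squeeze: 20

```text
time_s: 2.45
ee_pos: [0.4067, -0.2323, 0.3302]
eef_rot: [-3.141, 0.001, -3.064]
force: [0.3, 0.4, -0.4]
grip_width: 0.0939
grip_force: 0.0
```

```bash
python3 - <<'E'
from m import *
o=ctrl.get_obs(); print(o["ee_pos"],o["eef_rot"],o["force"])
t=cam("top"); s=cam("side")
cv2.imwrite("pics/d.png",np.hstack([cv2.resize(t["image"][180:260,310:410,::-1],(400,400),interpolation=2),cv2.resize(s["image"][170:280,190:300,::-1],(400,400),interpolation=2)]))
E
```

```text
[ 0.40671035 -0.23225323  0.33022837] [-3.14105855e+00  7.37649706e-04 -3.06405817e+00] [ 0.34623341  0.42481484 -0.37754027]
```

View pics/d.png

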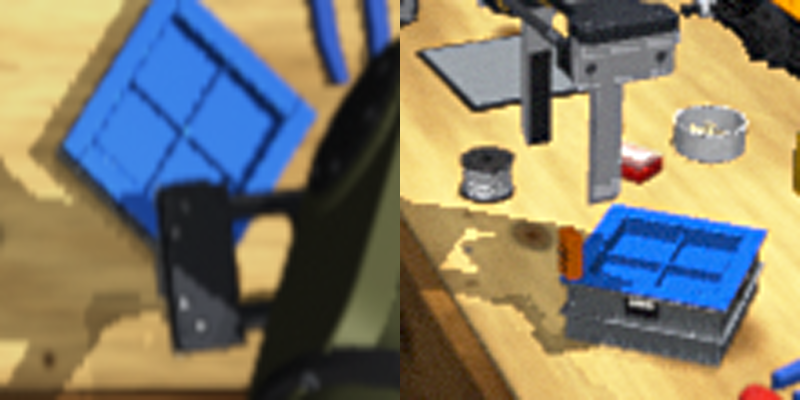

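The picture shows the open fingers straddling the lug from above, aligned across the tray's diagonal. Next I go down and close.

servo_tool:
  motion:
    - [0,0,-0.1,-3,0]
    - [0,0,-0.1,-5.5,0]
    - [0,0,-0.1,-7.5,0]
    - [0,0,-0.1,-7.5,0]
    - [0,0,-0.1,-7.5,0]
    - [0.3,0,-0.1,-7.5,0]
    - [0.5,0,-0.1,-7.5,0]
    - [0.6,0,-0.1,-7.5,0]
    - [0.7,0,-0.1,-7.5,0]
    - [0.75,0,-0.1,-7.5,0]
    - [0.8,0,-0.1,-7.5,0]
    - [0.85,0,-0.1,-7.5,0]
    - [0.9,0,-0.1,-7.5,0]
    - [1,0,-0.1,-7.5,0]
    - [1,0,-0.1,-7.5,0]
    - [1,0,-0.1,-7.5,0]
  squeeze: 20

```text
time_s: 4.55
ee_pos: [0.4064, -0.2343, 0.2546]
eef_rot: [3.141, -0.0, -3.066]
force: [-1.1, 2.0, 0.8]
grip_width: 0.0178
grip_force: 20.0
```

servo_tool:
  motion:
    - [1,0,0.1,0.2,0]
    - [1,0.05,0.1,0.4,0]
    - [1,0.1,0.1,0.6,0]
    - [1,0.12,0.1,0.8,0]
    - [1,0.15,0.1,1.0,0]
    - [1,0.15,0.1,1.0,0]

```text
time_s: 5.3
ee_pos: [0.408, -0.2334, 0.2652]
eef_rot: [-3.141, 0.001, -3.066]
force: [-0.0, 1.5, -0.3]
grip_width: 0.0179
grip_force: 20.0
```

```bash
python3 - <<'E'
from m import *
s=cam("side")
cv2.imwrite("pics/e.png",cv2.resize(s["image"][190:290,200:300,::-1],(500,500),interpolation=2))
E
```

```text
(no output)
```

View pics/e.png

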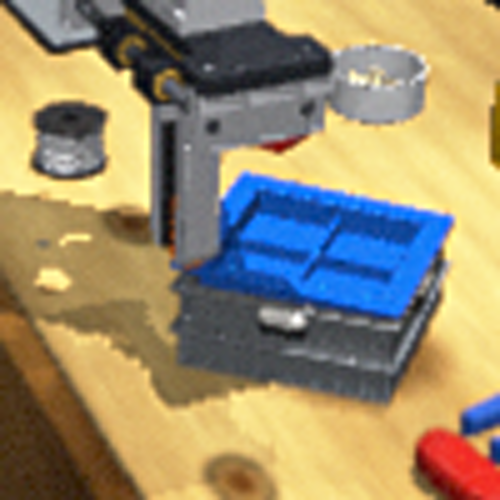

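The tray's lug corner is rising between the fingers and the tray is still nested at the far side. The near catches appear to have let go, so I carry on peeling.

servo_tool:
  motion:
    - [1,0.05,0,0.2,0]
    - [1,0.1,0,0.4,0]
    - [1,0.15,0,0.6,0]
    - [1,0.2,0,0.8,0]
    - [1,0.25,0,1.0,0]
    - [1,0.3,0,1.2,0]
    - [1,0.3,0,1.4,0]
    - [1,0.35,0,1.6,0]
    - [1,0.35,0,1.6,0]
    - [1,0.35,0,1.6,0]

```text
time_s: 6.6
ee_pos: [0.4115, -0.2334, 0.2808]
eef_rot: [-3.141, 0.0, -3.066]
force: [-1.7, 1.7, -0.2]
grip_width: 0.0178
grip_force: 20.0
```

```bash
python3 - <<'E'
from m import *
s=cam("side");t=cam("top")
cv2.imwrite("pics/f.png",np.hstack([cv2.resize(s["image"][190:290,200:300,::-1],(400,400),interpolation=2),cv2.resize(t["image"][150:250,310:410,::-1],(400,400),interpolation=2)]))
E
```

```text
(no output)
```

View pics/f.png

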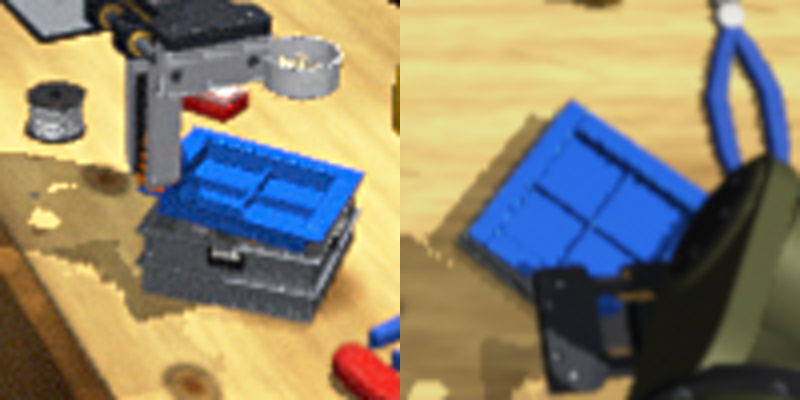

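```bash
python3 - <<'E'
from m import *
s=cam("side")
b=mask(s,(100,120,60),(125,255,255),(300,450,280,390)).reshape(-1,2)
print("right extreme",b[b[:,0].argmax()])
for z in(.048,.051,.056,.061): print(z,proj(s,(.567,-.2186,z)))
# left/near flange corners (-x,+y hidden); corner at low y
for z in(.051,.064,.07): print("near",z,proj(s,(.4896,-.3099,z)))
print("bottom",b[b[:,1].argmax()])
E
```

```text
right extreme [290 233]
0.048 [290.10183861 233.55169996]
0.051 [290.16884577 232.56039416]
0.056 [290.28064553 230.9037539 ]
0.061 [290.39259527 229.24152999]
near 0.051 [278.4434838 254.1622127]
near 0.064 [278.71154943 249.58153775]
near 0.07 [278.83571873 247.45188202]
bottom [272 252]
```

The far corner is still on the rim and the lug has risen about 26 mm. I grip hard and lift straight out.

servo_tool:
  motion:
    - [1,0,0,0,0]
    - [1,0,0,0,0]
    - [1,0,0,0,0]
    - [1,0,0,0.3,0]
    - [1,0,0,0.8,0]
    - [1,0,0,1.5,0]
    - [1,0,0,2.5,0]
    - [1,0,0,4,0]
    - [1,0,0,5.5,0]
    - [1,0,0,7.5,0]
    - [1,0,0,9.5,0]
    - [1,0,0,11.5,0]
    - [1,0,0,13.5,0]
    - [1,0,0,15,0]
    - [1,0,0,15.5,0]
    - [1,0,0,16,0]
    - [1,0,0,16,0]
    - [1,0,0,16,0]
  squeeze: 60

```text
time_s: 9.0
ee_pos: [0.4115, -0.2334, 0.4402]
eef_rot: [3.141, -0.001, -3.066]
force: [0.5, -0.1, -1.8]
grip_width: 0.0175
grip_force: 60.0
```

```bash
python3 - <<'E'
from m import *
s=cam("side");t=cam("top")
cv2.imwrite("pics/g.png",np.hstack([cv2.resize(s["image"][130:290,180:340,::-1],(400,400),interpolation=2),cv2.resize(t["image"][130:250,300:420,::-1],(400,400),interpolation=2)]))
E
```

```text
(no output)
```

View pics/g.png

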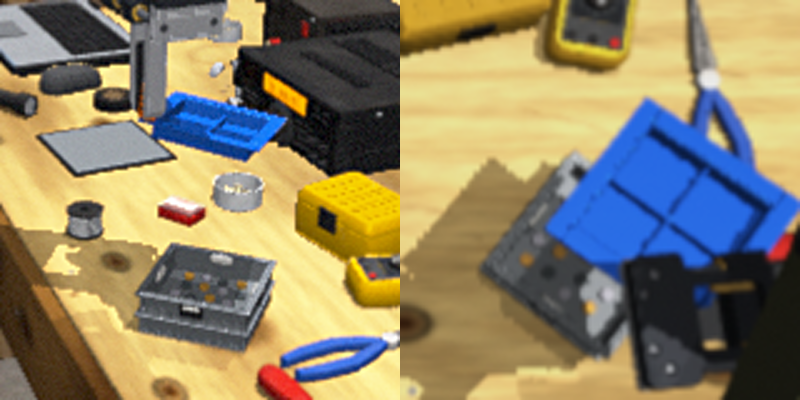

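The tray is out, held slightly tilted, and the grey trays stand in place. I carry it to the board.

servo_tool:
  motion:
    - [1,0.1,0.7,0,0]
    - [1,0.3,2,0,0]
    - [1,0.5,4,0,0]
    - [1,0.8,6.5,0,0]
    - [1,1.1,9.5,0,0]
    - [1,1.4,12.5,0,0]
    - [1,1.8,15.5,0,0]
    - [1,2.1,18.5,0,0]
    - [1,2.4,21.5,0,0]
    - [1,2.8,24.5,0,0]
    - [1,3.1,27.5,0,0]
    - [1,3.4,30.5,0,0]
    - [1,3.8,33.5,0,0]
    - [1,4.1,36.5,0,0]
    - [1,4.4,39.5,0,0]
    - [1,4.7,42,0,0]
    - [1,4.9,44,0,0]
    - [1,5,45.3,0,0]
    - [1,5,45.9,0,0]
    - [1,5,45.9,0,0]

```text
time_s: 11.6
ee_pos: [0.4614, 0.2256, 0.4406]
eef_rot: [-3.141, -0.0, -3.066]
force: [0.1, 0.4, -0.8]
grip_width: 0.0174
grip_force: 60.0
```

servo_tool:
  motion:
    - [1,0,0,0,0]
    - [1,0,0,0,0]
    - [1,0,0,0,0]
    - [1,0,0,0,0]
    - [1,0,0,0,0]
    - [1,0,0,0,0]
    - [1,0,0,0,0]
    - [1,0,0,0,0]

```text
time_s: 12.6
ee_pos: [0.4614, 0.2257, 0.4406]
eef_rot: [3.142, -0.0, -3.066]
force: [-0.3, 0.5, -1.5]
grip_width: 0.0177
grip_force: 60.0
```

```bash
python3 - <<'E'
from m import *
s=cam("side");t=cam("top")
bt=mask(t,(100,120,60),(125,255,255),(200,400,190,360)).reshape(-1,2); bs=mask(s,(100,120,60),(125,255,255),(230,480,200,330)).reshape(-1,2)
print("top px R,L,T",bt[bt[:,0].argmax()],bt[bt[:,0].argmin()],bt[bt[:,1].argmin()])
print("side px R,L,B,T",bs[bs[:,0].argmax()],bs[bs[:,0].argmin()],bs[bs[:,1].argmax()],bs[bs[:,1].argmin()])
def tri(a,b):
    o1,d1=ray(t,a); o2,d2=ray(s,b); k=np.linalg.lstsq(np.c_[d1,-d2],o2-o1,rcond=None)[0]; return o1+k[0]*d1,o2+k[1]*d2
print("far",tri(bt[bt[:,1].argmin()],bs[bs[:,0].argmax()]))
print("right(-y)",tri(bt[bt[:,0].argmax()],bs[bs[:,1].argmax()]))
cv2.imwrite("pics/i.png",np.hstack([cv2.resize(s["image"][110:270,150:310,::-1],(400,400),interpolation=2),cv2.resize(t["image"][110:270,120:280,::-1],(400,400),interpolation=2)]))
E
```

```text
top px R,L,T [207 171] [160 148] [167 141]
side px R,L,B,T [242 136] [216 133] [239 141] [216 133]
far (array([0.6230936 , 0.24630763, 0.18105788]), array([0.60971541, 0.25048039, 0.1776177 ]))
right(-y) (array([0.54728306, 0.15162318, 0.19333314]), array([0.55910358, 0.1478299 , 0.1957114 ]))
```

View pics/i.png

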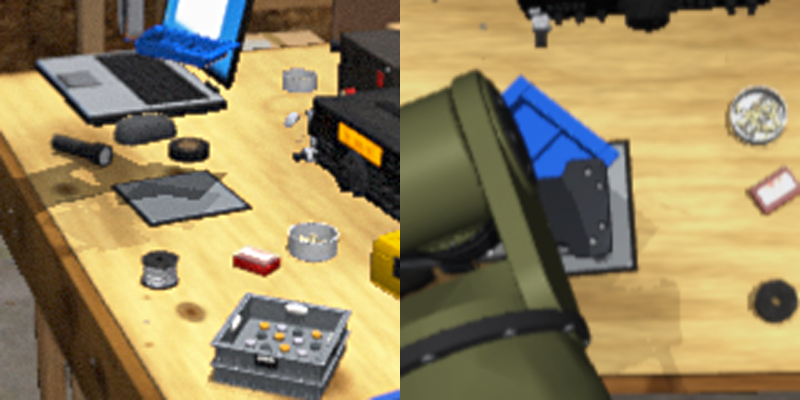

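The top crop shows the tray over the board, with its far corner at (520,80) in the crop. In the side view the tray overlaps the laptop, and the crop cuts off the gripper, so I take a larger side picture.

```bash
python3 - <<'E'
from m import *
s=cam("side")
for P in((.461,.226,.26),(.53,.232,.21),(.613,.24,.18),(.53,.15,.2)): print(proj(s,P))
cv2.imwrite("pics/j.png",cv2.resize(s["image"][60:180,160:280,::-1],(600,600),interpolation=2))
E
```

```text
[201.99134272 117.77052746]
[221.67304929 130.349538  ]
[244.0404384  136.10320218]
[230.16483269 140.37261263]
```

View pics/j.png

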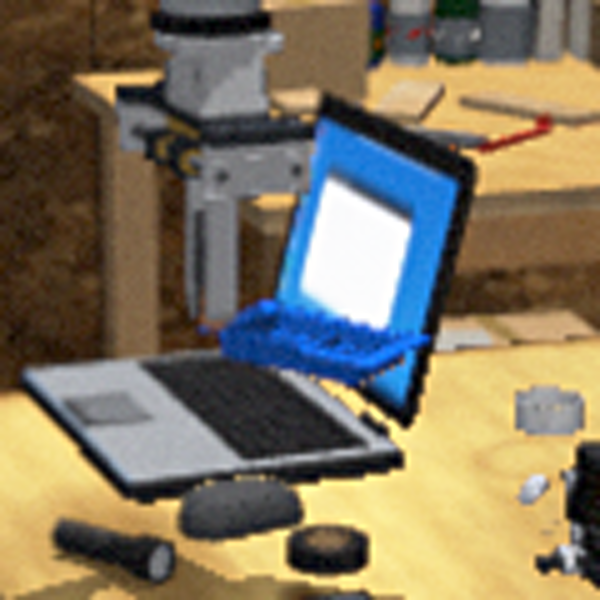

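```bash
python3 - <<'E'
from m import *
s=cam("side");t=cam("top")
def tri(a,b):
    o1,d1=ray(t,a); o2,d2=ray(s,b); k=np.linalg.lstsq(np.c_[d1,-d2],o2-o1,rcond=None)[0]; return o1+k[0]*d1,o2+k[1]*d2
f=np.mean(tri((167.5,140),(245.5,128)),0); print("far",f,tri((167.5,140),(245.5,128)))
r=tri((206.5,171),(239,136)); print("right",r)
L=np.array([.461,.226,.2535]); print("tilt",np.arctan2(L[2]-f[2],f[0]-L[0])-np.arctan2(17,157))
o=ctrl.get_obs(); print(o["time_s"],o["grip_force"])
E
```

```text
far [0.6167875  0.23877664 0.20842716] (array([0.61642675, 0.23889374, 0.20833421]), array([0.61714825, 0.23865953, 0.20852011]))
right (array([0.54333657, 0.1508001 , 0.20994973]), array([0.55811316, 0.14602223, 0.212912  ]))
tilt 0.17377239022478563
12.85 59.994948506355286
```

The tilt is about 0.17 rad and the tray is centred within about 1 cm. It is held steady, with its underside about 0.2 m up. I hand in.

```bash
python3 -c "
from station import ctrl
print(ctrl.hand_in())"
```

```text
the job is handed in; nothing more can be done
None
```

I peeled the blue tray off by its lug, lifted it out and handed the job in with it held about 20 cm above the table, within about 1 cm of the board's centre. It is tilted about 0.17 rad (limit 0.3), and the pictures show the grey trays and small things undisturbed; no verdict came back at hand-in.

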